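# Hold the tube block down in the block heater for fastening

### The job

Change the block in the dry-block heater: lift the microtube block (bright aluminium, twenty small bores) by its handle, lower it gently into the heater's empty well, and press it down against the sprung plate inside until its top face is flush with the steel rim, which takes a steady push of roughly 8 N. Keep holding the handle and pressing like that, and finish while still holding, so that I can drive the two retaining screws; leave the other block and everything else where it is.

Things in the scene. Friction and masses are not known exactly. Their poses are not given: they have to be found in the camera images.
- heater: White dry-block heater, 200 x 160 x 80 mm (its own x, y, z), fast on the desk; sloping dark control panel at its front (-x), open rectangular well behind that. Origin: centre of its underside; x points from front to back. The well has upright steel walls, 64 mm along x by 104 mm along y, its middle 30 mm behind the origin; its mouth has a 3 mm chamfer.
- heater_rim (a point): Centre of the well's mouth at the height of the steel rim, 80 mm above the desk; axes as the heater's.
- heater_seat: Flat copper plate in the well, on springs; origin: centre of its top face, 37 mm below the rim when free (a block just set on it stands 7 to 8 mm proud). It sinks straight down, at most 12 mm: it bears 5 N before it starts, then 1 N more per mm. With the block flush it has sunk 8 mm and bears 13 N: the block's weight (4 to 6 N) and a push of 7 to 9 N.
- micro_block: The microtube block to fit: bright aluminium, four rows of five small bores (11 mm), 60 x 100 x 45 mm (its own x, y, z), about 0.5 kg (0.4 to 0.63). Origin: centre of its underside; z up. It is the same either way round (half turn). It fits the well with 2 mm of play on each side, its 100 mm length along the heater's y. A small captive screw head stands 4 mm above its top at each end.
- micro_handle: The microtube block's carrying handle, fixed to it; origin: centre of the block's top face. A black crossbar 14 x 14 mm in section and 62 mm long, along the block's y axis, on two thin steel posts (6.4 mm, 22.5 mm either side of the middle along y); the bar's centre is 40 mm above the block's top face, 33 mm of free height under it.
- micro_grip (a point): Centre of the microtube block's handle bar, 85 mm above the block's underside.
- micro_top (a point): Centre of the microtube block's top face, 45 mm above its underside.
- wide_block: The other block, dark grey, six wide bores (18 mm), with the same kind of handle; not wanted, must stay where it is. Same size: 60 x 100 x 45 mm, origin at the centre of its underside.
- amber_vial: Small amber vial with white cap, 28 mm across, 64 mm tall; origin under its centre. Stays where it is. It stands before the large instrument at the back left, whose case spans 0.64 to 1.05 m in world x, 0.10 to 0.60 m in world y and 0.28 m in height: keep arm and wrist clear of that, also when swinging in from the left.
- beaker: Small glass beaker, 53 mm across, 61 mm tall; origin under its centre. Stays where it is.
- petri: Petri dish, 60 mm across, 15 mm high; origin under its centre. Stays where it is.
- lab_timer: White digital timer, 60 x 66 x 19 mm; origin under its centre. Stays where it is.
- screwdriver: Blue-handled screwdriver, 170 mm long, 26 mm thick, lying on the desk; origin under its middle, x along it. Stays where it is.

How it is judged (in metres and radians):
On the way, in this order (a step that is already met when the one before it is completed fails the run):
1. the microtube block is lifted off the desk by its handle (height (world z) of micro_block above 0.04 m and contact force between the fingers and micro_handle above 2 N and angle between micro_block's own z axis and vertical below 0.3 rad), for 0.2 s.
2. held by its handle, the block enters the well (z of micro_top in the frame of heater_rim below 0.025 m and contact force between the fingers and micro_handle above 1 N and horizontal distance between micro_top and heater_rim below 0.006 m and angle between the x axis of micro_block and the x axis of heater, either way round below 0.1 rad), for 0.1 s.
At the end, for the whole second after the job is handed in: The microtube block is in the well, level (0.05 rad), its top flush with the rim within 3 mm, pressing the sprung plate with 10 to 16.5 N (own weight included), still, and held by its handle (over 3 N); the other block and the bystanders stand within 20 mm of where they stood (z of micro_top in the frame of heater_rim between -0.003 and 0.003 m and contact force between micro_block and heater_seat between 10 and 16.5 N and contact force between the fingers and micro_handle above 3 N and angle between micro_block's own z axis and vertical below 0.05 rad and linear speed of micro_block below 0.01 m/s and horizontal distance between micro_top and heater_rim below 0.006 m and angle between the x axis of micro_block and the x axis of heater, either way round below 0.1 rad and distance of each of wide_block, amber_vial, beaker, petri, lab_timer, screwdriver from where it was at the start of the episode below 0.02 m); the arm keeps its last pose, push and grip.
It fails at once if the block is rammed or dropped into the heater (more than 30 N between them) (contact force between micro_block and heater above 30 N).
It fails at once if the other block or a bystander is pushed more than 20 mm away (distance of any of wide_block, amber_vial, beaker, petri, lab_timer, screwdriver from where it was at the start of the episode above 0.02 m).
It also fails if it takes over 54 s, if anything falls off the work surface, if the arm or the gripper's body presses on something with over 40 N, if the wrist force passes 120 N, or if a joint passes its speed limit or range.

### The arm

A 6-joint arm with a two-finger parallel gripper is mounted at the origin on a cart in front of the work surface, level with it; the furniture and walls round the work are solid. World frame = base frame: x ahead of the robot, y to its left, z up, the work surface at z = 0. Lengths are in mm, angles in rad, forces in N, time in s.
With the tool pointing down it reaches from about 275 to 750 mm from the base axis. Payload 10.2 kg.
Tool frame: the origin (TCP) lies at the centre of the arm's flange, where the gripper is bolted on; the fingertips stand 173 mm ahead of it and the grasp point (between the pads) lies 155 mm ahead of it; z points along the fingers, y is the line along which they close (so a half turn about z gives the same grasp; the last joint's range is limited). The gripper opens to 85 mm and grips with 20 to 120 N. Pads are 22 mm wide; open, the fingers measure 114 mm over their backs; the gripper's body (76 mm by 85 mm) begins 54 mm behind the grasp point. The pads swing forward as they close: fully open they stand 13 mm farther back than shut.
Start: joints at [0.926, 0.313, 1.498, -0, 1.331, -0.223], TCP at [214.95, 478.987, 404.694] pointing down, gripper open.
Joint ranges: [-2.94, 2.94], [-0.97, 2.17], [0.19, 2.56], [-1.23, 4.37], [0.02, 3.11], [-2.88, 2.88]. Speed limits (rad/s): [2.39, 2.39, 3.01, 3.14, 3.14, 3.14].

### API

Orientations are given as a unit quaternion [w, x, y, z].
In Python, from rig import status, capture, camera_info, ticket gives the robot as it stands.
- The arm moves only by the shell command python3 -m crank 'ROWS' [FORCE]. ROWS is JSON, a list of rows, each a list of 7 numbers: the shift along the tool's x, y, z as a fraction of full scale, then the turn, a rotation vector about the tool's x, y, z as a fraction of full scale, then the closure, from 0 (fully open) to 1 (shut). A call has 1 to 12 rows; each row is the pose to reach, as a shift and turn from the pose commanded when the call began, along the tool's axes at that moment; what a row does not reach only later rows make up. Full scale, the value 1, is 0.1 m for a shift and 45 degrees for a turn. A row lasts 1/10 s, in which the tool goes at most 50 mm and 8.59 degrees, less where a joint would pass 70% of its speed; a pose out of reach is approached as far as the arm can. A call with a number of a shift or a turn outside -1 to 1 is refused whole. A call with a gripper value outside its range is refused whole. The fingers move at their own pace and stop on an object; FORCE is the grip in N (left out, the last holds). Time passes only in rows, so rows that repeat a pose let the fingers close. It gives the time, the measured TCP pose, the force, the opening and the grip force at its end, in the units of the state.
- status.sense(): the state, without advancing time (a new reading comes with each control period).
- capture(name): name is "side" or "top" or "wrist"; returns (picture, depth): 384x512x3 uint8, red, green, blue; 384x512 float32, mm along the optical axis (not along the pixel's ray), 0 where there is no reading.
- camera_info(name): a dict with "K" (3x3 intrinsics, pixels), "D" ([k1, k2, p1, p2, k3] as OpenCV has them; the pictures are not rectified), "camera_from_world" (4x4, takes a point from world to camera coordinates). Camera axes: x right, y up, looking along -z (the intrinsics and any distortion apply to the point x, -y, -z); pixel columns grow to the right and rows downward; lengths in mm; the calibration is good to about 2 mm. A picture is of the moment at which its call begins: read the wrist's pose just before it. camera_info takes no time and is no camera call; for the wrist camera it gives the pose at the moment of the call.
- ticket.finish_job(): hands the job in; it is judged then, once.
The state is a dict: "time_s": time; "joints": joint angles; "dq": joint speeds; "tau": joint torques, N m; "eef_pos": TCP position; "ee_rot": TCP orientation; "force": force on the tool from outside, world axes, zero at the start; "wrist_torque": the same for the moment, N m; "grip_width": opening from 0.0 (shut) to 1.0 (fully open); "grip_force": force on a finger pad.
Only numpy, scipy, OpenCV 4.12 (cv2) and the standard library are available. Lean on these libraries where they do the work, as an engineer would, in place of code of your own. Each camera call takes 0.05 s, during which the arm holds its last target. There are 200 camera calls.

## Working session

There is one attempt and no reset: what is moved stays moved. The work goes in short steps, Python scripts to look and compute and a shell command to move; the robot and the scene stay as the last step left them, time stands still between calls to the robot, and variables do not carry over. Pictures are saved under pics/ and viewed, at most 10 in all, crops included, and the job is handed in when it is done.

```bash
mkdir -p pics; ls
python3 - <<'E'
from rig import status,capture,camera_info
import cv2,numpy as np
s=status.sense();print(s)
for n in("top","side"):
    p,d=capture(n);cv2.imwrite(f"pics/{n}0.png",p[...,::-1]);np.savez(f"{n}0.npz",p=p,d=d)
    c=camera_info(n);print(n,c)
a=[cv2.imread(f"pics/{n}0.png") for n in("top","side")]
E
```

```text
pics
{'time_s': 0.0, 'joints': array([ 9.25591848e-01,  3.13453519e-01,  1.49841219e+00, -2.50966550e-05,
        1.33101617e+00, -2.23425570e-01]), 'dq': array([ 0.00110772, -0.00078406,  0.00077073, -0.00055104, -0.00150195,
        0.00021998]), 'tau': array([-1.17705789e-03, -4.12250662e+01, -2.59745389e+01, -2.69604134e-04,
        4.15256945e-03,  1.34569527e-05]), 'eef_pos': array([214.93095097, 478.95100554, 404.14250598]), 'ee_rot': array([-2.60191312e-04,  2.09326766e-01,  9.77845535e-01, -5.89896802e-04]), 'force': array([ 0.41267498, -0.20592274, -0.24809939]), 'wrist_torque': array([ 0.00697893, -0.06105274,  0.01772973]), 'grip_force': 0.0, 'grip_width': 1.0007956329222722}
top {'K': array([[359.03779134,   0.        , 264.94562824],
       [  0.        , 359.03779134, 190.223625  ],
       [  0.        ,   0.        ,   1.        ]]), 'D': array([-0.04897173,  0.        ,  0.        ,  0.        ,  0.        ]), 'camera_from_world': array([[ 1.26502003e-02, -9.99898513e-01,  6.55258024e-03,
        -7.98644958e+01],
       [ 9.83510627e-01,  1.36246578e-02,  1.80336397e-01,
        -4.63188070e+02],
       [-1.80407371e-01,  4.16324077e-03,  9.83583168e-01,
        -9.06997890e+02],
       [ 0.00000000e+00,  0.00000000e+00,  0.00000000e+00,
         1.00000000e+00]])}
side {'K': array([[484.56703011,   0.        , 250.8556121 ],
       [  0.        , 484.56703011, 190.99036132],
       [  0.        ,   0.        ,   1.        ]]), 'D': array([-0.1293722,  0.       ,  0.       ,  0.       ,  0.       ]), 'camera_from_world': array([[ 8.42686823e-01, -5.37665415e-01,  2.81925436e-02,
        -4.22466160e+02],
       [ 1.94073495e-01,  3.52181782e-01,  9.15589139e-01,
        -1.37005189e+02],
       [-5.02209515e-01, -7.66083477e-01,  4.01125553e-01,
        -1.11865079e+03],
       [ 0.00000000e+00,  0.00000000e+00,  0.00000000e+00,
         1.00000000e+00]])}
```

View pics/top0.png

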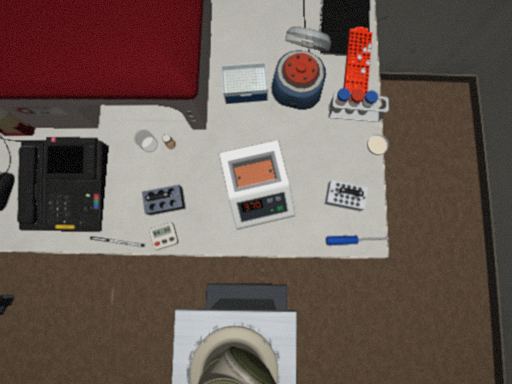

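View pics/side0.png

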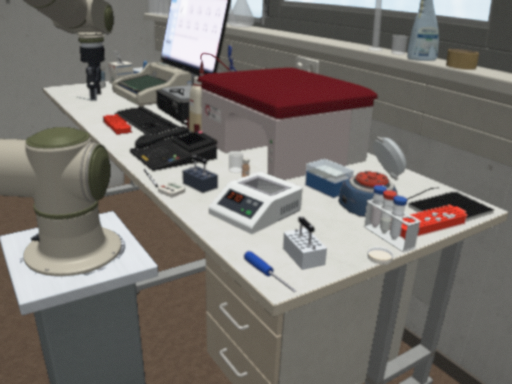

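Top view: heater with well at about (254,173), microtube block at (347,195), wide block at (162,199), timer (163,236), vial (169,142), beaker (146,141). The side view agrees, with the microtube block and its black bar at (305,240) and the heater at (257,200).

```bash
cat > h.py <<'E'
import numpy as np,cv2
from rig import camera_info
def rays(c,px):
    """camera centre and unit world rays of pixels"""
    u=cv2.undistortPoints(np.float64(px).reshape(-1,1,2),c["K"],c["D"]).reshape(-1,2)
    M=np.array(c["camera_from_world"]);R=M[:3,:3];o=-R.T@M[:3,3]
    d=np.c_[u[:,0],-u[:,1],-np.ones(len(u))]@R
    return o,d
def plane(c,px,z):
    o,d=rays(c,px);return o+d*((z-o[2])/d[:,2])[:,None]
def cloud(c,dep):
    v,u=np.nonzero(dep>0);o,d=rays(c,np.c_[u,v]);P=np.full(dep.shape+(3,),np.nan)
    P[v,u]=o+d*dep[v,u][:,None];return P
def proj(c,P):
    M=np.array(c["camera_from_world"]);q=np.atleast_2d(P)@M[:3,:3].T+M[:3,3];q=q*[1,-1,-1]
    return cv2.projectPoints(q,np.zeros(3),np.zeros(3),c["K"],c["D"])[0].reshape(-1,2)
def rect(P):
    (x,y),(w,h),a=cv2.minAreaRect(np.float32(P[:,:2]));return np.round([x,y,w,h,a],1)
E
python3 - <<'E'
from h import *
for n in("top","side"):
    f=np.load(n+"0.npz");p=f["p"];c=camera_info(n);C=cloud(c,f["d"])
    if n=="top": mic=(320,175,378,216);hea=(215,138,298,230)
    else: mic=(278,212,330,272);hea=(205,170,306,234)
    for nm,(a,b,e,g),zs in(("micro",mic,((35,55),(70,105))),("heater",hea,((70,90),))):
        Q=C[b:g,a:e].reshape(-1,3);col=p[b:g,a:e].reshape(-1,3).astype(int)
        for lo,hi in zs:
            m=(Q[:,2]>lo)&(Q[:,2]<hi);S=Q[m]
            print(n,nm,lo,len(S),"medz",np.median(S[:,2]),"mean",S.mean(0).round(1),rect(S))
        hsv=cv2.cvtColor(np.uint8(p[b:g,a:e]),cv2.COLOR_RGB2HSV).reshape(-1,3)
        if nm=="heater":
            m=(hsv[:,0]<15)&(hsv[:,1]>120)&(hsv[:,2]>80);S=Q[m];S=S[~np.isnan(S[:,0])];print(n,"seat",len(S),np.median(S,0).round(1),rect(S))
E
python3 - <<'E'
import cv2
t=cv2.imread('pics/top0.png')[130:240,205:385];s=cv2.imread('pics/side0.png')[165:280,200:340]
cv2.imwrite('pics/c1.png',cv2.resize(t,None,fx=4.4,fy=4.4,interpolation=cv2.INTER_CUBIC))
E
```

```text
top micro 35 585 medz 43.46337841530442 mean [ 453.6 -288.7   43.2] [ 455.7 -291.4  101.5   60.7   79.7]
top micro 70 146 medz 89.7696772230899 mean [ 454.9 -290.4   89.5] [ 455.5 -291.1   62.4   14.    79.1]
top heater 70 2236 medz 76.69315318304035 mean [507.4 -43.8  76.5] [505.7 -44.3 142.3 159.8  13.8]
top seat 695 [511.  -44.   41.5] [483.5 -52.5 116.1 100.9  15. ]
side micro 35 683 medz 43.82594694177806 mean [ 452.5 -300.    43.3] [ 457.7 -293.2  104.    64.3   79.2]
side micro 70 155 medz 89.06519396043024 mean [ 454.1 -298.8   87. ] [ 457.2 -294.9   64.9   16.    77.9]
side heater 70 1154 medz 77.46849672211889 mean [501.5 -64.7  76.9] [ 514.9 -127.2  157.9  339.2    4.3]
side seat 23 [427.1 -50.9  64.4] [423.  -42.3  15.   36.   16.4]
```

View pics/c1.png

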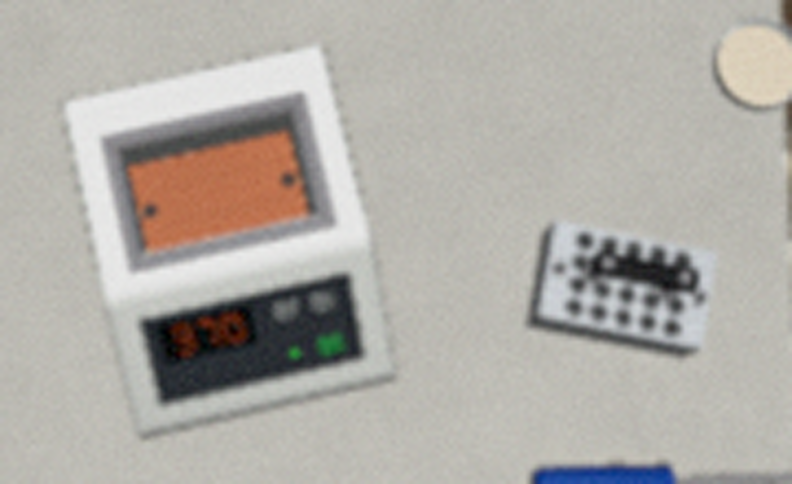

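```bash
cat >> h.py <<'E'
from scipy.spatial.transform import Rotation as Ro
from rig import status
def R0(s): q=s["ee_rot"];return Ro.from_quat([q[1],q[2],q[3],q[0]])
def down(yaw):
    """tool pointing down with tool y at world yaw (deg)"""
    y=np.radians(yaw);Y=np.array([np.cos(y),np.sin(y),0]);Z=np.array([0,0,-1.]);return Ro.from_matrix(np.c_[np.cross(Y,Z),Y,Z])
def go(p,R,tgt,yaw):
    """tool-axes shift /100mm and turn /45deg from commanded pose p,R"""
    d=R.inv().apply(np.array(tgt)-p)/100;r=(R.inv()*down(yaw)).as_rotvec()/np.pi*4
    return np.round(d,3),np.round(r,3)
E
python3 - <<'E'
from h import *
s=status.sense();c=camera_info("wrist");M=c["camera_from_world"];o=-M[:3,:3].T@M[:3,3];R=R0(s)
print(c["K"][0],"cam in tool",R.inv().apply(o-s["eef_pos"]),"look in tool",R.inv().apply(-M[2,:3]),"img up",R.inv().apply(M[1,:3]))
p=np.array([214.95,478.99,404.69]);y=65.8
for t,yy in (((250,385,400),50),((300,295,400),35),((350,205,400),20),((400,115,400),14),((420,25,400),14),((420,-44,380),14)):
    print(t,go(p,down(y),t,yy));p=np.array(t);y=yy
E
```

```text
[295.35834552   0.         257.44224811] cam in tool [79.14630733  0.57497934 30.52922569] look in tool [-3.07925398e-01 -4.26486081e-04  9.51410410e-01] img up [ 9.51410382e-01 -6.47388828e-04  3.07925099e-01]
(250, 385, 400) (array([-0.705, -0.714,  0.047]), array([0.   , 0.   , 0.351]))
(300, 295, 400) (array([-0.962, -0.368,  0.   ]), array([0.   , 0.   , 0.333]))
(350, 205, 400) (array([-1.024, -0.107,  0.   ]), array([0.   , 0.   , 0.333]))
(400, 115, 400) (array([-1.017,  0.162,  0.   ]), array([0.   , 0.   , 0.133]))
(420, 25, 400) (array([-0.922, -0.024,  0.   ]), array([0., 0., 0.]))
(420, -44, 380) (array([-0.67 , -0.167,  0.2  ]), array([0., 0., 0.]))
```

```bash
python3 -m crank '[[-0.2,-0.2,0.02,0,0,0.1,0],[-0.45,-0.45,0.04,0,0,0.23,0],[-0.705,-0.714,0.05,0,0,0.35,0]]' | tail -3
python3 -m crank '[[-0.3,-0.12,0,0,0,0.11,0],[-0.64,-0.25,0,0,0,0.22,0],[-0.96,-0.37,0,0,0,0.333,0]]' | tail -1
python3 -m crank '[[-0.33,-0.03,0,0,0,0.11,0],[-0.67,-0.07,0,0,0,0.22,0],[-1,-0.11,0,0,0,0.333,0]]' | tail -1
python3 -m crank '[[-0.33,0.05,0,0,0,0.04,0],[-0.67,0.1,0,0,0,0.09,0],[-1,0.16,0,0,0,0.133,0]]' | tail -1
python3 -m crank '[[-0.33,0,0,0,0,0,0],[-0.65,0,0,0,0,0,0],[-0.92,-0.02,0,0,0,0,0]]' | tail -1
python3 -m crank '[[-0.25,-0.06,0.07,0,0,0,0],[-0.5,-0.12,0.14,0,0,0,0],[-0.67,-0.17,0.2,0,0,0,0],[-0.67,-0.17,0.2,0,0,0,0],[-0.67,-0.17,0.2,0,0,0,0],[-0.67,-0.17,0.2,0,0,0,0]]' | tail -1
python3 - <<'E'
from h import *
from rig import capture
s=status.sense();print(s["time_s"],s["joints"],s["eef_pos"],R0(s).as_matrix().round(3))
c=camera_info("wrist");p,d=capture("wrist");cv2.imwrite("pics/w1.png",p[...,::-1]);np.savez("w1.npz",p=p,d=d,M=c["camera_from_world"])
E
```

```text
force: [1.7, 0.5, -0.3]
grip_width: 1.0
grip_force: 0.0
grip_force: 0.0
grip_force: 0.0
grip_force: 0.0
grip_force: 0.0
grip_force: 0.0
2.2 [-3.75161242e-01  1.03056084e-01  1.82641018e+00  1.72388969e-04
  1.21188736e+00 -6.22597547e-01] [418.22850722 -39.69606033 379.91909165] [[-0.245  0.97   0.   ]
 [ 0.97   0.245  0.   ]
 [-0.     0.    -1.   ]]
```

View pics/w1.png

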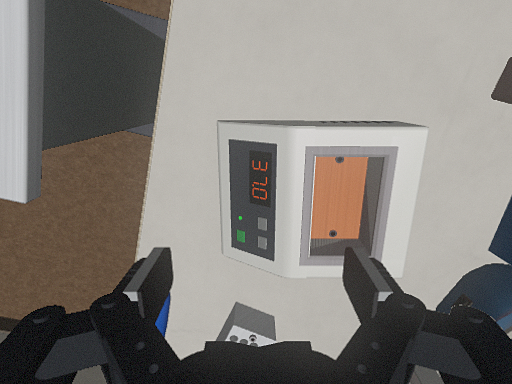

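The wrist view shows the well mouth at (303..398, 147..265) with the copper plate inside, and the microtube block just appearing at (245,325). I take a second view further over, then move above the block.

```bash
cat > well.py <<'E'
from h import *
import sys
def well(f,box):
    z=np.load(f);p=z["p"];c=dict(camera_info("wrist"));c["camera_from_world"]=z["M"]
    hsv=cv2.cvtColor(p,cv2.COLOR_RGB2HSV);a,b,e,g=box
    C=cloud(c,z["d"]);m=(np.nan_to_num(C[...,2])>74)&(np.nan_to_num(C[...,2])<88);m[:b]=0;m[g:]=0;m[:,:a]=0;m[:,e:]=0
    print("rim z",np.median(C[m][:,2]))
    # depth hole and white hole
    for nm,mm in(("depth",m),("white",(hsv[...,2]>185)&(hsv[...,1]<40))):
        k=np.uint8(mm)*255
        cs,h=cv2.findContours(k,cv2.RETR_CCOMP,cv2.CHAIN_APPROX_NONE)
        for q,hh in zip(cs,h[0]):
            if hh[3]>=0 and cv2.contourArea(q)>3000 and a<=q[:,0,0].min() and q[:,0,0].max()<=e and b<=q[:,0,1].min() and q[:,0,1].max()<=g:
                W=plane(c,q.reshape(-1,2),80.);print(f,nm,rect(W))
if __name__=="__main__":
    well(sys.argv[1],list(map(int,sys.argv[2:])))
E
python3 well.py w1.npz 220 115 430 290
python3 -m crank '[[-0.3,0,0,0,0,0.05,0],[-0.65,0,0,0,0,0.05,0],[-0.8,0,0,0,0,0,0],[-0.8,0,0,0,0,0,0],[-0.8,0,0,0,0,0,0],[-0.8,0,0,0,0,0,0],[-0.8,0,0,0,0,0,0]]' | tail -1
python3 - <<'E'
from h import *
from rig import capture
s=status.sense();print(s["time_s"],s["eef_pos"],s["dq"].round(3))
c=camera_info("wrist");p,d=capture("wrist");cv2.imwrite("pics/w2.png",p[...,::-1]);np.savez("w2.npz",p=p,d=d,M=c["camera_from_world"])
E
python3 well.py w2.npz 150 20 500 330
```

```text
rim z 78.31590589207306
grip_force: 0.0
2.95 [ 437.65423953 -117.06990948  379.84199861] [-0.005  0.002 -0.002 -0.    -0.    -0.002]
rim z 78.37235664425728
w2.npz depth [506.2 -43.7  64.6 104.   13.4]
w2.npz white [507.8 -44.3  86.6 125.1  13.9]
```

View pics/w2.png

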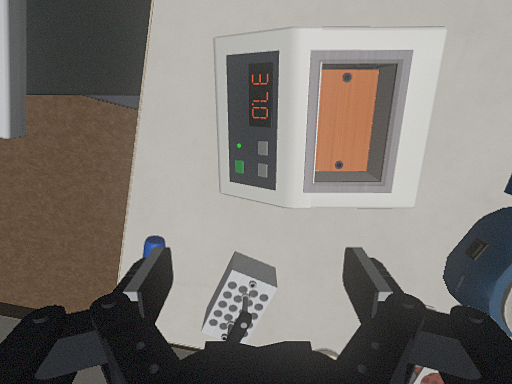

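w2: steel ring spans (311,51) to (411,51) to (393,193) to (303,190), well centre about (507,-44). The microtube block is at (240,295), its bar partly behind the gripper. I move nearer the block and take two views of it.

Run:
```python
from h import *
# triangulate ring corners across w1/w2
c=dict(camera_info("wrist"))
for f in("w1.npz","w2.npz"):
    z=np.load(f);g=cv2.cvtColor(z["p"],cv2.COLOR_RGB2GRAY)
    cc=dict(c);cc["camera_from_world"]=z["M"]
    box=(288,135,412,275) if f[1]=="1" else (293,38,425,203)
    a,b,e,h=box
    for th in(170,180,190,200):
        k=np.zeros_like(g);k[b:h,a:e]=(g[b:h,a:e]<th)*255
        cs=[q for q in cv2.findContours(k,cv2.RETR_EXTERNAL,cv2.CHAIN_APPROX_NONE)[0]]
        q=max(cs,key=cv2.contourArea);x=cv2.boundingRect(q)
        print(f,th,x,rect(plane(cc,q.reshape(-1,2),80.)))
p=np.array([437.65,-117.07,379.84])
for t,yy in (((447,-200,360),1),((456,-250,330),-10.5)):
    print(t,go(p,down(14),t,yy) if yy==1 else go(p,down(1),t,yy));p=np.array(t)
```

```text
w1.npz 170 (299, 146, 99, 129) [514.4 -47.7  95.8 134.6  14.1]
w1.npz 180 (299, 146, 99, 129) [514.3 -47.7  96.  134.6  14.1]
w1.npz 190 (299, 146, 100, 129) [514.3 -47.7  96.  134.6  14.1]
w1.npz 200 (299, 146, 100, 129) [514.3 -47.7  96.1 134.7  14.1]
w2.npz 170 (303, 50, 110, 143) [507.7 -44.2  84.3 123.4  13.9]
w2.npz 180 (303, 50, 111, 143) [507.7 -44.2  84.5 123.3  14. ]
w2.npz 190 (303, 50, 111, 143) [507.8 -44.1  84.9 123.3  14.1]
w2.npz 200 (303, 49, 111, 144) [507.6 -43.7  85.1 124.   14.2]
(447, -200, 360) (array([-0.827, -0.11 ,  0.198]), array([0.   , 0.   , 0.289]))
(456, -250, 330) (array([-0.501,  0.081,  0.3  ]), array([0.   , 0.   , 0.256]))
```

```bash
cat > snap.py <<'E'
from h import *
from rig import capture
import sys
n=sys.argv[1];s=status.sense();print(s["time_s"],s["eef_pos"],R0(s).as_rotvec().round(3),s["force"].round(1),s["grip_width"].round(3))
c=camera_info("wrist");p,d=capture("wrist");cv2.imwrite(f"pics/{n}.png",p[...,::-1]);np.savez(n+".npz",p=p,d=d,M=c["camera_from_world"])
C=cloud(c,d);z=np.nan_to_num(C[...,2])
for lo,hi in((37,52),(76,98)):
    m=np.uint8((z>lo)&(z<hi)&(np.hypot(C[...,0]-456,C[...,1]+292)<75));k,l,st,_=cv2.connectedComponentsWithStats(m)
    if k<2: continue
    i=1+st[1:,4].argmax()
    S=C[l==i];zz=np.median(S[:,2]);v,u=np.nonzero(l==i);print(lo,"z",zz.round(1),st[i],"rect",rect(S),"ray onto nominal",rect(plane(c,np.c_[u,v],45. if lo<50 else 92.)))
E
python3 -m crank '[[-0.3,-0.04,0.07,0,0,0.1,0],[-0.6,-0.08,0.13,0,0,0.2,0],[-0.83,-0.11,0.2,0,0,0.29,0],[-0.83,-0.11,0.2,0,0,0.29,0],[-0.83,-0.11,0.2,0,0,0.29,0],[-0.83,-0.11,0.2,0,0,0.29,0]]' | tail -1
python3 snap.py w3
python3 -m crank '[[-0.25,0.04,0.15,0,0,0.13,0],[-0.5,0.08,0.3,0,0,0.256,0],[-0.5,0.08,0.3,0,0,0.256,0],[-0.5,0.08,0.3,0,0,0.256,0],[-0.5,0.08,0.3,0,0,0.256,0]]' | tail -1
python3 snap.py w4
```

```text
grip_force: 0.0
grip_force: 0.0Traceback (most recent call last):
  File "snap.py", line 4, in <module>
    n=sys.argv[1];s=status.sense();print(s["time_s"],s["eef_pos"],R0(s).as_rotvec().round(3),s["force"].round(1),s["grip_width"].round(3))
                                                                                                                 ^^^^^^^^^^^^^^^^^^^^^
AttributeError: 'float' object has no attribute 'round'
Traceback (most recent call last):
  File "snap.py", line 4, in <module>
    n=sys.argv[1];s=status.sense();print(s["time_s"],s["eef_pos"],R0(s).as_rotvec().round(3),s["force"].round(1),s["grip_width"].round(3))
                                                                                                                 ^^^^^^^^^^^^^^^^^^^^^
AttributeError: 'float' object has no attribute 'round'
```

```bash
sed -i 's/s\["grip_width"\].round(3)/round(s["grip_width"],3)/' snap.py; python3 snap.py w4
```

```text
4.1 [ 456.3841036  -249.89661236  330.48628298] [2.411 2.013 0.   ] [-0.1 -1.  -0.2] 0.996
37 z 45.1 [ 233  176   67  100 4319] rect [ 456.7 -290.9  100.8   60.1   79.2] ray onto nominal [ 456.9 -290.   102.1   60.    79.3]
76 z 91.6 [ 258  214   19   72 1222] rect [ 456.8 -290.3   61.3   14.    79.3] ray onto nominal [ 457.1 -287.9   63.    13.8   79.3]
```

View pics/w4.png

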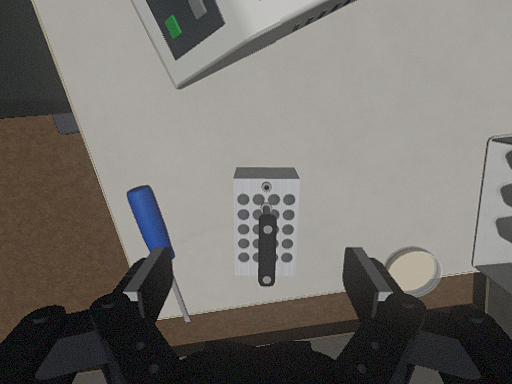

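The block lies centred at about (266,227) with its bar vertical in the picture at (267,250), in line with the tool; the fingers straddle it clear of the screwdriver and petri dish. Lower and grip.

```bash
python3 -m crank '[[-0.2,0.04,0.1,0,0,0,0],[-0.4,0.08,0.2,0,0,0,0],[-0.4,0.08,0.3,0,0,0,0],[-0.4,0.08,0.45,0,0,0,0],[-0.4,0.08,0.6,0,0,0,0],[-0.4,0.08,0.7,0,0,0,0],[-0.4,0.08,0.8,0,0,0,0],[-0.4,0.08,0.9,0,0,0,0],[-0.4,0.08,0.9,0,0,0,0],[-0.4,0.08,0.9,0,0,0,0]]'
python3 -m crank '[[0,0,0,0,0,0,0.5],[0,0,0,0,0,0,1],[0,0,0,0,0,0,1],[0,0,0,0,0,0,1],[0,0,0,0,0,0,1],[0,0,0,0,0,0,1],[0,0,0,0,0,0,1],[0,0,0,0,0,0,1],[0,0,0,0,0,0,1],[0,0,0,0,0,0,1]]' 80
```

```text
time_s: 5.15
eef_pos: [457.0, -291.7, 239.9]
ee_rot: [0.0, 0.768, 0.64, -0.0]
force: [0.3, 0.0, 0.4]
grip_width: 1.0
grip_force: 0.0
time_s: 6.15
eef_pos: [456.8, -291.8, 240.0]
ee_rot: [-0.0, 0.769, 0.64, -0.0]
force: [-3.9, 1.3, 5.4]
grip_width: 0.146
grip_force: 78.8
```

```bash
python3 -m crank '[[0,0,-0.05,0,0,0,1],[0,0,-0.15,0,0,0,1],[0,0,-0.3,0,0,0,1],[0,0,-0.45,0,0,0,1],[0,0,-0.6,0,0,0,1],[0,0,-0.75,0,0,0,1],[0,0,-0.9,0,0,0,1],[0,0,-1,0,0,0,1],[0,0,-1,0,0,0,1]]' 
python3 -m crank '[[0,0,-0.1,0,0,0,1],[0,0,-0.2,0,0,0,1],[0,0,-0.3,0,0,0,1],[0,0,-0.3,0,0,0,1],[0,0,-0.3,0,0,0,1],[0,0,-0.3,0,0,0,1]]'
python3 - <<'E'
from h import *
s=status.sense();p=np.array(s["eef_pos"]);R=R0(s);print(s["time_s"],s["force"],s["wrist_torque"],s["grip_width"],R.as_matrix().round(4))
y0=np.degrees(np.arctan2(*R.as_matrix()[:2,1][::-1]));print(y0)
z=p[2]
T=[((470,-210,z),-2.5),((487,-130,z),6),((507.7,-44.2,z),14)]
for t,yy in T:
    print(t,go(p,down(y0),t,yy));p=np.array(t);y0=yy
E
```

```text
time_s: 7.05
eef_pos: [457.0, -291.8, 341.0]
ee_rot: [0.001, 0.768, 0.64, 0.0]
force: [-0.6, 0.3, -7.1]
grip_width: 0.147
grip_force: 78.4
time_s: 7.65
eef_pos: [456.8, -291.7, 369.2]
ee_rot: [-0.001, 0.769, 0.64, -0.0]
force: [-0.9, 0.1, -5.9]
grip_width: 0.145
grip_force: 78.5
7.65 [-0.87579315  0.13869156 -5.87758606] [-0.04396353  0.01608615  0.00114375] 0.14516503933704053 [[ 1.812e-01  9.834e-01 -7.000e-04]
 [ 9.834e-01 -1.812e-01  7.000e-04]
 [ 6.000e-04 -8.000e-04 -1.000e+00]]
-10.442456908112844
(470, -210, np.float64(369.2050116581776)) (array([ 0.827, -0.019,  0.   ]), array([ 0.   ,  0.   , -0.176]))
(487, -130, np.float64(369.2050116581776)) (array([0.807, 0.135, 0.   ]), array([ 0.   ,  0.   , -0.189]))
(507.7, -44.2, np.float64(369.2050116581776)) (array([0.832, 0.296, 0.   ]), array([ 0.   ,  0.   , -0.178]))
```

```bash
python3 -m crank '[[0.1,0,0,0,0,-0.02,1],[0.25,0,0,0,0,-0.05,1],[0.4,-0.01,0,0,0,-0.09,1],[0.55,-0.01,0,0,0,-0.12,1],[0.7,-0.02,0,0,0,-0.15,1],[0.83,-0.02,0,0,0,-0.175,1]]' | head -2
python3 -m crank '[[0.15,0.02,0,0,0,-0.03,1],[0.3,0.05,0,0,0,-0.07,1],[0.45,0.07,0,0,0,-0.1,1],[0.6,0.1,0,0,0,-0.14,1],[0.7,0.12,0,0,0,-0.17,1],[0.81,0.135,0,0,0,-0.19,1]]' | head -2
python3 -m crank '[[0.15,0.05,0,0,0,-0.03,1],[0.3,0.1,0,0,0,-0.06,1],[0.45,0.15,0,0,0,-0.1,1],[0.6,0.2,0,0,0,-0.13,1],[0.7,0.25,0,0,0,-0.15,1],[0.78,0.28,0,0,0,-0.17,1],[0.82,0.296,0,0,0,-0.18,1],[0.82,0.296,0,0,0,-0.18,1],[0.82,0.296,0,0,0,-0.18,1],[0.82,0.296,0,0,0,-0.18,1]]' 
python3 snap.py w5;python3 - <<'E'
from h import *
z=np.load("w5.npz");c=dict(camera_info("wrist"));c["camera_from_world"]=z["M"]
C=cloud(c,z["d"]);s=status.sense();t=np.array(s["eef_pos"]);R=R0(s);L=R.inv().apply((C-t).reshape(-1,3)).reshape(C.shape)
for lo,hi in((190,204),(143,156)): # block top, bar top, depth along tool z
    m=(np.nan_to_num(L[...,2])>lo)&(np.nan_to_num(L[...,2])<hi)&(abs(L[...,0])<70)&(abs(L[...,1])<40);S=L[m];print(lo,m.sum(),S[:,2].mean(),rect(S))
E
```

```text
time_s: 8.25
eef_pos: [470.1, -208.1, 369.8]
time_s: 8.85
eef_pos: [487.3, -128.6, 369.7]
time_s: 9.85
eef_pos: [507.9, -45.2, 369.7]
ee_rot: [0.0, 0.615, 0.788, -0.0]
force: [-0.5, -0.5, -5.5]
grip_width: 0.148
grip_force: 78.4
9.85 [507.92565945 -45.23622355 369.68297982] [ 1.933  2.476 -0.   ] [-0.5 -0.5 -5.5] 0.148
190 7224 195.40203672731326 [11.4  0.2 79.  60.2  0. ]
143 4222 148.54912529427438 [ 2.   2.4 37.1 59.3 68.3]
```

View pics/w5.png

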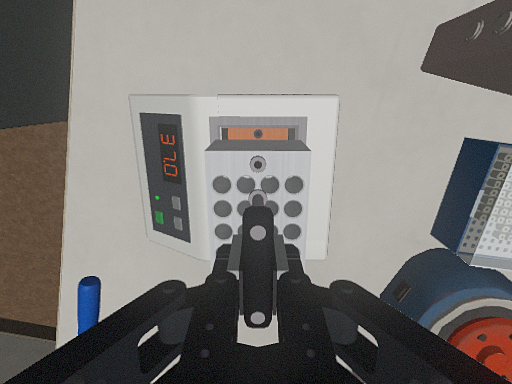

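Block hangs straight in the gripper (top face at (205..310, 150..260)), and the ring's far edge (209..307, 118) is visible behind it. I check the lateral alignment against the ring from this same view.

Run:
```python
from h import *
z=np.load("w5.npz");c=dict(camera_info("wrist"));c["camera_from_world"]=z["M"]
s=status.sense();t=np.array(s["eef_pos"]);R=R0(s)
g=cv2.cvtColor(z["p"],cv2.COLOR_RGB2GRAY)
k=np.zeros_like(g);k[105:138,195:322]=(g[105:138,195:322]<200)*255
q=max(cv2.findContours(k,cv2.RETR_EXTERNAL,cv2.CHAIN_APPROX_NONE)[0],key=cv2.contourArea).reshape(-1,2)
print(cv2.boundingRect(q))
L=R.inv().apply(plane(c,q,80.)-t)
print("ring y",L[:,1].min(),L[:,1].max(),"mid",(L[:,1].min()+L[:,1].max())/2,"far x",L[:,0].max())
H=plane(c,np.array([[u,v] for v,u in np.argwhere((cv2.cvtColor(z["p"],cv2.COLOR_RGB2HSV)[...,1]>110)&(g>60)) if 115<v<145 and 200<u<315]),43.)-t
H=R.inv().apply(H);print("seat",np.percentile(H[:,1],[1,99]),H[:,0].max())
```

```text
(209, 116, 99, 22)
ring y -41.96251429375792 42.627606234064636 mid 0.3325459701533582 far x 63.19668745345135
seat [-29.04358331  29.33312593] 49.397658493591486
```

```bash
python3 -m crank '[[0,0,0.1,0,0,0,1],[0,0,0.2,0,0,0,1],[0,0,0.3,0,0,0,1],[0,0,0.35,0,0,0,1],[0,0,0.35,0,0,0,1],[0,0,0.35,0,0,0,1],[0,0,0.38,0,0,0,1],[0,0,0.41,0,0,0,1],[0,0,0.44,0,0,0,1],[0,0,0.47,0,0,0,1],[0,0,0.47,0,0,0,1]]'
python3 -m crank '[[0,0,0.02,0,0,0,1],[0,0,0.04,0,0,0,1],[0,0,0.06,0,0,0,1],[0,0,0.08,0,0,0,1],[0,0,0.08,0,0,0,1]]'
```

```text
time_s: 11.0
eef_pos: [507.9, -44.8, 322.2]
ee_rot: [-0.0, 0.615, 0.788, -0.0]
force: [0.5, -0.0, -6.7]
grip_width: 0.144
grip_force: 78.4
time_s: 11.5
eef_pos: [507.9, -44.8, 314.4]
ee_rot: [-0.0, 0.615, 0.788, -0.0]
force: [0.3, 0.3, -6.9]
grip_width: 0.147
grip_force: 78.4
```

```bash
python3 -m crank '[[0,0,0.03,0,0,0,1],[0,0,0.06,0,0,0,1],[0,0,0.09,0,0,0,1],[0,0,0.12,0,0,0,1],[0,0,0.15,0,0,0,1],[0,0,0.18,0,0,0,1],[0,0,0.2,0,0,0,1],[0,0,0.22,0,0,0,1],[0,0,0.24,0,0,0,1],[0,0,0.26,0,0,0,1],[0,0,0.26,0,0,0,1],[0,0,0.26,0,0,0,1]]'
python3 -m crank '[[0,0,0.01,0,0,0,1],[0,0,0.02,0,0,0,1],[0,0,0.03,0,0,0,1],[0,0,0.04,0,0,0,1],[0,0,0.05,0,0,0,1],[0,0,0.05,0,0,0,1],[0,0,0.05,0,0,0,1]]'
```

```text
time_s: 12.7
eef_pos: [508.0, -44.8, 288.7]
ee_rot: [0.0, 0.615, 0.788, -0.0]
force: [0.2, 0.3, -5.5]
grip_width: 0.147
grip_force: 78.4
time_s: 13.4
eef_pos: [508.0, -44.8, 283.7]
ee_rot: [-0.0, 0.615, 0.788, -0.0]
force: [-0.5, 0.1, -6.3]
grip_width: 0.144
grip_force: 78.4
```

```bash
python3 -m crank '[[0,0,0.01,0,0,0,1],[0,0,0.02,0,0,0,1],[0,0,0.03,0,0,0,1],[0,0,0.04,0,0,0,1],[0,0,0.04,0,0,0,1],[0,0,0.04,0,0,0,1],[0,0,0.04,0,0,0,1]]'
python3 -m crank '[[0,0,0.005,0,0,0,1],[0,0,0.01,0,0,0,1],[0,0,0.015,0,0,0,1],[0,0,0.02,0,0,0,1],[0,0,0.02,0,0,0,1],[0,0,0.02,0,0,0,1],[0,0,0.02,0,0,0,1]]'
```

```text
time_s: 14.1
eef_pos: [508.0, -44.8, 279.9]
ee_rot: [0.0, 0.615, 0.788, 0.0]
force: [-1.8, 0.5, 2.8]
grip_width: 0.145
grip_force: 79.6
time_s: 14.8
eef_pos: [508.0, -44.8, 277.8]
ee_rot: [0.0, 0.615, 0.788, 0.0]
force: [-2.2, -0.8, 4.9]
grip_width: 0.144
grip_force: 79.9
```

```bash
python3 -m crank '[[0,0,0.005,0,0,0,1],[0,0,0.01,0,0,0,1],[0,0,0.015,0,0,0,1],[0,0,0.02,0,0,0,1],[0,0,0.02,0,0,0,1],[0,0,0.02,0,0,0,1],[0,0,0.02,0,0,0,1],[0,0,0.02,0,0,0,1],[0,0,0.02,0,0,0,1],[0,0,0.02,0,0,0,1]]'
python3 - <<'E'
from h import *
from rig import capture
s=status.sense();c=camera_info("wrist");p,d=capture("wrist");cv2.imwrite("pics/w6.png",p[...,::-1])
C=cloud(c,d);z=np.nan_to_num(C[...,2]);L=R0(s).inv().apply((C-s["eef_pos"]).reshape(-1,3)).reshape(C.shape)
near=(z>70)&(z<90)&(L[...,0]>30)
b=near&(abs(L[...,1])<26)&(L[...,0]<47);r=near&(abs(L[...,1])<30)&(L[...,0]>56)&(L[...,0]<75)
print("block top z",np.median(z[b]),b.sum(),"rim z",np.median(z[r]),r.sum())
for y0,y1 in((-26,-13),(13,26)):
    q=b&(L[...,1]>y0)&(L[...,1]<y1);print("side",np.median(z[q]))
for n in("side","top"):
    q,_=capture(n)
    if n=="side":cv2.imwrite("pics/s6.png",cv2.resize(q[...,::-1][100:260,180:340],None,fx=3.6,fy=3.6))
s=status.sense();print(s["force"],s["eef_pos"],s["dq"].round(3))
E
```

```text
time_s: 15.8
eef_pos: [508.0, -44.8, 275.9]
ee_rot: [0.0, 0.615, 0.788, 0.0]
force: [-2.5, -0.8, 6.5]
grip_width: 0.149
grip_force: 80.2
block top z 81.28852685764664 2010 rim z 78.76174002126754 3926
side 81.28876578616038
side 81.15436439962963
[-2.02531128 -0.71130682  6.40493289] [508.02649765 -44.82858071 275.87099863] [-0.001 -0.    -0.001 -0.001 -0.001 -0.002]
```

View pics/s6.png

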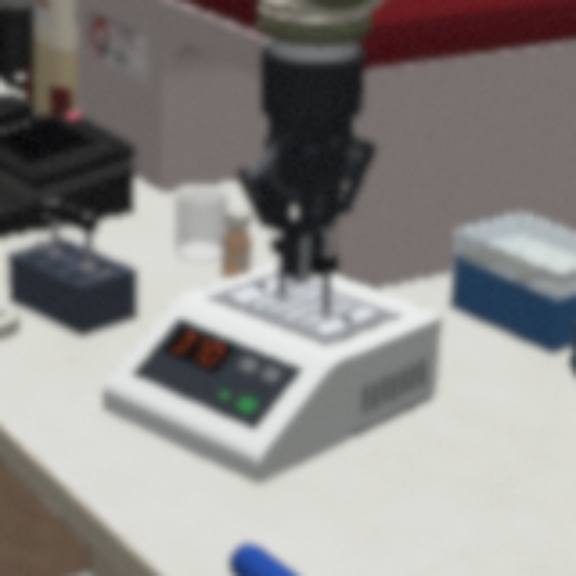

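View pics/w6.png

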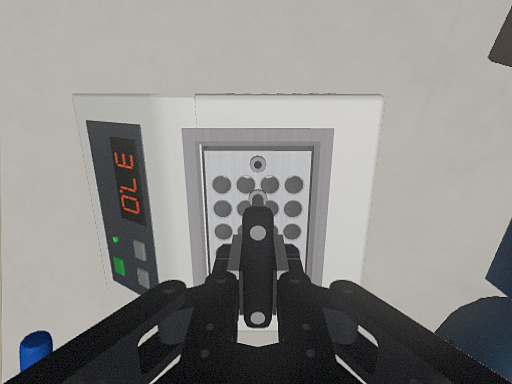

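The block sits in the well, square and level within the ring (182..333, 128..), with the rest undisturbed in the side view. Force (6.4 N) and height agree it is still 0.5–2 mm proud, so I press about 1.2 mm more.

```bash
python3 -m crank '[[0,0,0.004,0,0,0,1],[0,0,0.008,0,0,0,1],[0,0,0.012,0,0,0,1],[0,0,0.012,0,0,0,1],[0,0,0.012,0,0,0,1],[0,0,0.012,0,0,0,1],[0,0,0.012,0,0,0,1],[0,0,0.012,0,0,0,1],[0,0,0.012,0,0,0,1],[0,0,0.012,0,0,0,1]]'
```

```text
time_s: 16.95
eef_pos: [508.0, -44.8, 274.8]
ee_rot: [0.0, 0.615, 0.788, 0.0]
force: [-3.3, 0.0, 7.4]
grip_width: 0.144
grip_force: 80.3
```

```bash
python3 -c "from rig import ticket;print(ticket.finish_job())"
```

```text
the job is handed in; nothing more can be done
None
```

The microtube block is in the heater well, level and flush with the rim as far as I can measure. It is held by its handle with a steady push of about 7.4 N (about 13 N on the plate), and the job was handed in at about 17 s; no verdict came back.

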